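Feel the valve block for a broken plunger foot, then fit the new plunger

ROBOT

A 6-joint arm with a two-finger parallel gripper is mounted at the origin on the work surface. World frame = base frame: x ahead of the robot, y to its left, z up, the work surface at z = 0. Lengths are in m, angles in rad, forces in N, time in s.
With the tool pointing down it reaches from about 0.25 to 0.775 m from the base axis. Payload 4 kg.
Tool frame: the origin (TCP) lies on the centre line of the jaws, within the pads' length; the fingertips stand 19 mm ahead of it and the grasp point (between the pads) is the TCP; x points along the fingers, z is the direction in which the jaws open and shut, and the axes are right-handed (so a half turn about x gives the same grasp; the last joint's range is limited). The gripper opens to 94 mm and grips with 3 to 60 N. Pads are 16 mm wide; open, the fingers measure 119 mm over their backs; the gripper's body (75 mm by 177 mm) begins 78 mm behind the grasp point.
Start: joints at [-1.389, 0.087, 1.371, -0, 1.684, -0.103], TCP at [0.155, -0.528, 0.196] pointing down, gripper open.
Joint ranges: [-3.1, 3.1], [-0.76, 2.03], [0.27, 2.55], [-1.08, 4.22], [0.17, 2.65], [-2.57, 2.57]. Speed limits (rad/s): [2.79, 2.79, 3.14, 3.14, 3.14, 3.14].

INTERFACE

Orientations are given as [roll, pitch, yaw] about the fixed x, y, z axes, in that order (R = Rz(yaw) Ry(pitch) Rx(roll)).
In Python, from bench import robot, snapshot, camera_params gives the robot as it stands.
- The arm moves only by the tool step_arm, never from a script. Its argument "motion" is text: rows parted by semicolons, each of 7 numbers parted by spaces: the opening in per cent of the stroke, from 0 (shut) to 100 (fully open), then the shift along the tool's x, y, z in cm, then the turn, a rotation vector about the tool's x, y, z in rad. A call has 1 to 20 rows; each row shifts and turns the commanded pose from where the row before left it, along the tool's axes as they then stand; what a row does not reach is not made up. A row lasts 1/12 s, in which the tool goes at most 41.7 mm and 7.16 degrees, less where a joint would pass 70% of its speed; a pose out of reach is approached as far as the arm can. A call with a gripper value outside its range is refused whole. The fingers move at their own pace and stop on an object; the grip force is fixed at half the most. Time passes only in rows, so rows that do not move let the fingers close. It gives the time, the measured TCP pose, the force and the opening at its end, in the units of the state.
- robot.get_obs(): the state, without advancing time (a new reading comes with each control period).
- snapshot(name): name is "side" or "top" or "wrist"; returns the picture (480x640x3 uint8, red, green, blue); there is no depth.
- camera_params(name): a dict with "fx", "fy", "cx", "cy" (pixels), "R" (3x3) and "t" (3): a world point X has camera coordinates R X + t. Camera axes: x right, y down, z forward; pixel columns grow to the right and rows downward; lengths in m; the calibration is good to about 2 mm. A picture is of the moment at which its call begins: read the wrist's pose just before it. camera_params takes no time and is no camera call; for the wrist camera it gives the pose at the moment of the call.
- robot.close_job(): hands the job in, once; it reports no verdict.
The state is a dict: "time": time; "joint_positions": joint angles; "qvel": joint speeds; "joint_torque": joint torques, N m; "tool_pos": TCP position; "ee_rot": TCP orientation; "wrist_force": force on the tool from outside, world axes, zero at the start; "wrist_torque": the same for the moment, N m; "width": finger opening in m.
Only numpy, scipy, OpenCV 4.12 (cv2) and the standard library are available. Lean on these libraries where they do the work, as an engineer would, in place of code of your own. Each camera call takes 0.05 s, during which the arm holds its last target.

TASK

One of the two bores in the valve block still has the broken foot of an old plunger lying in it. Feel down a bore with the feeler rod to find out which one is clear, stand the rod back in its stand, then press the new plunger fully home in the clear bore until its flange is flat on the block. Feel and press gently, without ramming the block, and leave the hand-held tester where it lies.

Things in the scene. Friction and masses are not known exactly. Their poses are not given: they have to be found in the camera images.
- block: Aluminium valve block, fixed, 80 (x) x 170 (y) x 60 mm high; origin at the centre of its underside, z up. A steel pipe port sticks out 42 mm from its +x side. Two upright bores, 29 mm wide, 50 mm deep (floor 10 mm above the underside), at y = -40 and +40 mm. In each, two sprung catch balls, 24 mm down on its -x and +x sides, stand out 3.5 mm from the wall.
- block_hole0 (a point): Centre of the mouth of the bore at the block's y = -40 mm, level with the block's top (60 mm above the bench). The clear bore, either of the two, has only a flat seat disc 4 mm thick on its floor: the feeler rod stops 46 mm below the block's top.
- block_hole1 (a point): The same for the bore at the block's y = +40 mm. The bore that is not clear has the broken foot in it, a steel slug 25 mm in diameter and 18 mm tall: the feeler rod stops 32 mm below the block's top, and a plunger pushed in there would stop with its flange 10 mm too high.
- feeler: Feeler rod, 120 g: steel rod 10 mm in diameter and 68 mm long, then a collar 30 mm in diameter and 6 mm thick (68 to 74 mm), then a black round grip 20 mm in diameter (74 to 124 mm). Origin at the centre of the rod's lower end, z up along the rod. It hangs by its collar upright in its stand.
- stand: Grey plastic stand of the feeler rod, fixed, 70 x 70 x 78 mm high, origin at the centre of its underside; one upright hole, 18 mm in diameter and 72 mm deep, in the middle of its top. With the rod in it, the collar rests on the top.
- stand_mouth (a point): Centre of the mouth of the stand's hole, level with its top (78 mm above the bench).
- plunger: New aluminium plunger, about 130 g, z up along its axis, origin at the centre of its foot. Foot 21 mm in diameter, tapering out to 28 mm at 9 mm; waist 20 mm in diameter from 15 to 30 mm, guide land 28 mm from 33 to 42 mm, flange 40 mm from 42 to 47 mm, round grip 22 mm in diameter from 47 to 97 mm. It stands upright and loose in the cradle, its foot 8 mm above the bench.
- plunger_flange (a point): Centre of the underside of the plunger's flange, 42 mm above its foot; level with the block's top when home. The catch balls hold the plunger up against its own weight when it is 24 to 30 mm in; pushing on takes up to 10 to 20 N until about 38 mm in, then they snap in behind the foot and the flange comes down on the block.
- cradle: Wooden cradle, fixed, 80 x 80 x 22 mm high, origin at the centre of its underside, with a round recess 32 mm in diameter and 14 mm deep in which the new plunger stands, foot 8 mm above the bench.
- tester: Hand-held tester, white and black box 70 x 130 x 40 mm lying on the bench beyond the block, origin at the centre of its underside. To be left alone.
Not all that is in view belongs to the job. Leave any orange, pink or red look-alike of the feeler alone.

How it is judged:
On the way, in this order (a step that is already met when the one before it is completed fails the run):
1. the feeler rod has been lowered in one of the bores at least as far as the broken foot would let it (tip less than 30.5 mm above the block's underside, within 9 mm of the bore's axis) (z of feeler in the frame of block below 0.0305 m and (horizontal distance between feeler and block_hole0 below 0.009 m or horizontal distance between feeler and block_hole1 below 0.009 m)), for 0.1 s.
2. the feeler rod stands back in its stand, collar on the stand's top (within 4 mm in height) (z of feeler in the frame of stand below 0.014 m and horizontal distance between feeler and stand_mouth below 0.01 m), for 0.1 s.
3. the plunger is fully home in the clear bore (flange within 2.5 mm of the block's top) (z of plunger_flange in the frame of block below 0.0625 m and (horizontal distance between plunger_flange and block_hole0 below 0.004 m or horizontal distance between plunger_flange and block_hole1 below 0.004 m)), for 0.2 s.
At the end, for the whole second after the job is handed in: The plunger is home in the clear bore (flange within 2.5 mm of the block's top, axis within 4 mm of the bore's, upright within 0.08 rad). The feeler is in its stand (collar within 4 mm of its top, within 10 mm of the hole's axis, upright within 0.15 rad). Both released and at rest (all of step 2 and all of step 3 and angle between plunger's own z axis and vertical below 0.08 rad and angle between feeler's own z axis and vertical below 0.15 rad and linear speed of each of plunger, feeler below 0.02 m/s); the robot touches nothing.
It fails at once if the block is rammed: more than 40 N on it, or on what lies in its bores (contact force between block and anything else above 40 N).
It fails at once if the tester is moved by more than 15 mm (distance of tester from where it was at the start of the episode above 0.015 m).
It also fails if it takes over 72 s, if anything falls off the work surface, if the arm or the gripper's body presses on something with over 40 N, if the wrist force passes 120 N, or if a joint passes its speed limit or range.

## Working session

There is one attempt and no reset: what is moved stays moved. The work goes in short steps, Python scripts to look and compute and a tool call to move; the robot and the scene stay as the last step left them, time stands still between calls to the robot, and variables do not carry over. Pictures are saved under pics/ and viewed, and the job is handed in when it is done.

Besides the shell and the picture viewer there is one more tool, called after "Emit:" in YAML: its name, and indented under it one key for each argument. step_arm: Moves the arm, as the interface text tells. Its arguments: {"type":"object","properties":{"motion":{"type":"string"}},"required":["motion"]}

```bash
ls; mkdir -p pics; cat > h.py <<'E'
import numpy as np, cv2
from bench import robot, snapshot, camera_params
def save(n,im): cv2.imwrite('pics/'+n+'.png',cv2.cvtColor(im,cv2.COLOR_RGB2BGR))
def ray(c,u,v):
    R=np.array(c['R']);t=np.array(c['t'])
    d=R.T@np.array([(u-c['cx'])/c['fx'],(v-c['cy'])/c['fy'],1.]);return -R.T@t,d
def onplane(c,u,v,z):
    o,d=ray(c,u,v);return o+d*(z-o[2])/d[2]
def proj(c,X):
    p=np.array(c['R'])@np.array(X)+np.array(c['t']);return np.array([c['fx']*p[0]/p[2]+c['cx'],c['fy']*p[1]/p[2]+c['cy']])
def tri(obs):
    A=np.zeros((3,3));b=np.zeros(3)
    for c,u,v in obs:
        o,d=ray(c,u,v);d/=np.linalg.norm(d);P=np.eye(3)-np.outer(d,d);A+=P;b+=P@o
    X=np.linalg.solve(A,b);return X,[np.round(proj(c,X)-[u,v],1) for c,u,v in obs]
E
python3 - <<'E'
from h import *
for n in('side','top','wrist'):
    c=camera_params(n);save(n+'0',snapshot(n));print(n,c['fx'],c['cx'],c['cy'],np.round(-np.array(c['R']).T@c['t'],3),np.round(c['R'],2).tolist())
o=robot.get_obs();print(o)
E
```

```text
pics
side 583.8349054070978 319.6755217114505 238.6391715946746 [ 0.384 -0.836  0.682] [[0.97, -0.25, -0.02], [-0.17, -0.57, -0.81], [0.19, 0.78, -0.59]]
top 433.9039641120783 324.7857611726926 237.9935837683497 [0.447 0.006 0.917] [[0.02, -1.0, 0.01], [-0.99, -0.02, -0.14], [0.14, -0.0, -0.99]]
wrist 393.6408404820293 318.2818615650024 236.86928693425207 [ 0.217 -0.51   0.384] [[0.28, -0.96, -0.0], [-0.93, -0.27, 0.23], [-0.22, -0.06, -0.97]]
{'time': 0.15, 'joint_positions': array([-1.38909568e+00,  8.77813602e-02,  1.37188029e+00, -1.69155270e-05,
        1.68358416e+00, -1.03097082e-01]), 'qvel': array([ 0.00089787, -0.00187115, -0.00399756, -0.00182354, -0.000834  ,
        0.00065135]), 'joint_torque': array([ 1.62855828e-03, -3.40643477e+01, -3.02794111e+01,  7.18013383e-02,
        3.05710780e-02, -1.08458164e-04]), 'tool_pos': array([ 0.15444371, -0.52742653,  0.19478878]), 'ee_rot': array([3.04866437, 1.56914309, 1.76266388]), 'wrist_force': array([-0.48372915, -0.60984096, -0.35050318]), 'wrist_torque': array([-4.51187437e-05,  1.11188719e-02, -2.87312052e-02]), 'width': 0.09386758849525363}
```

View pics/side0.png

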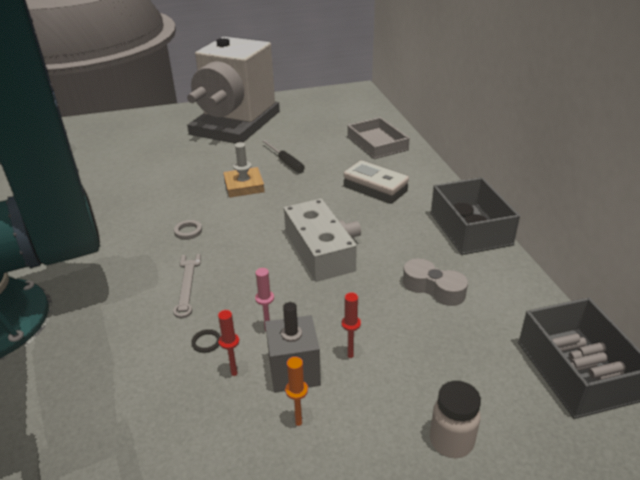

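View pics/top0.png

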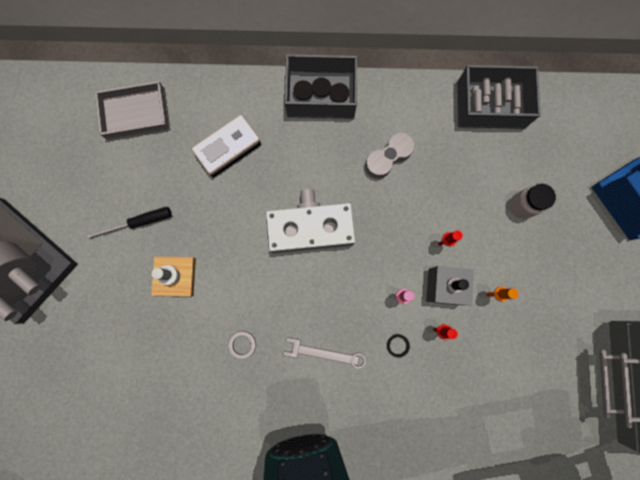

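View pics/wrist0.png

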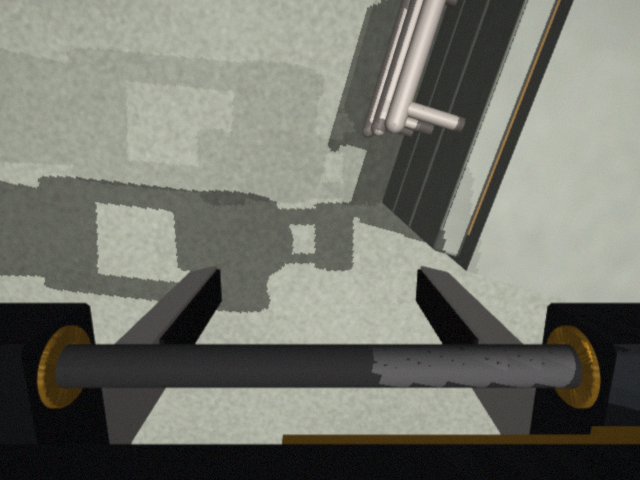

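```bash
python3 - <<'E'
from h import *
t=cv2.imread('pics/top0.png');s=cv2.imread('pics/side0.png')
def crop(im,x,y,w,h,k,n): cv2.imwrite('pics/'+n+'.png',cv2.resize(im[y:y+h,x:x+w],None,fx=k,fy=k,interpolation=cv2.INTER_CUBIC))
crop(t,390,225,130,120,6,'c1');crop(s,200,260,170,170,3.5,'c2');crop(t,140,180,220,120,3.6,'c3');crop(s,215,135,150,145,4,'c4')
E
```

```text
(no output)
```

View pics/c1.png

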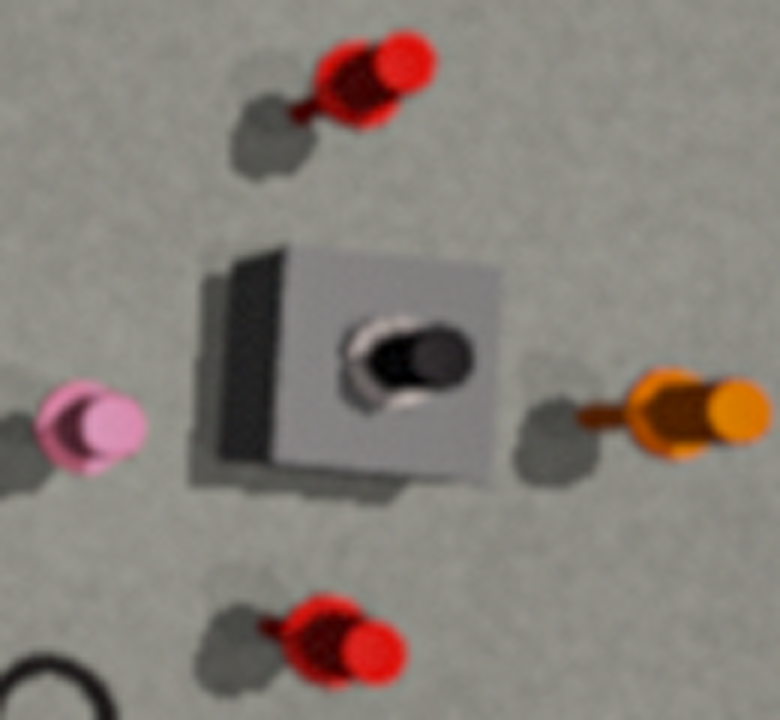

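View pics/c2.png

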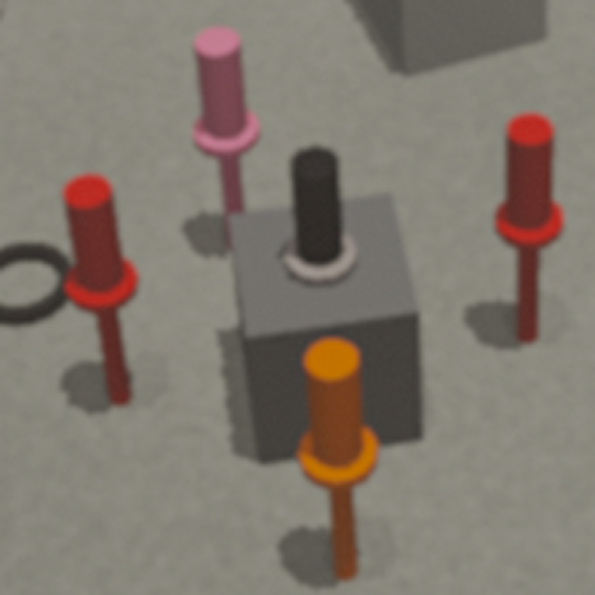

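View pics/c3.png

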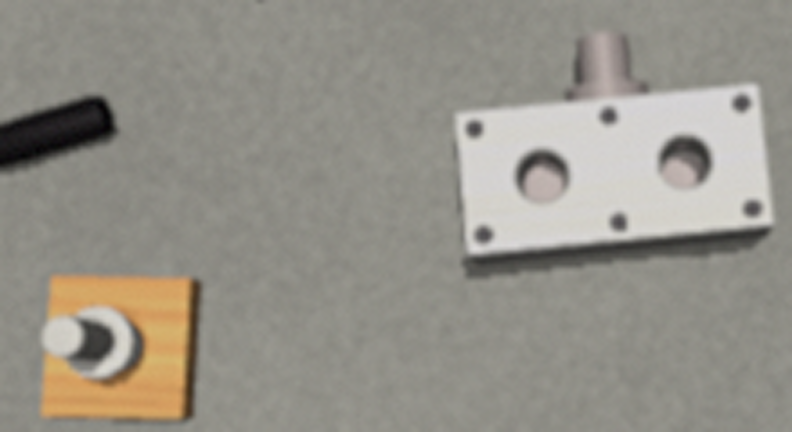

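View pics/c4.png

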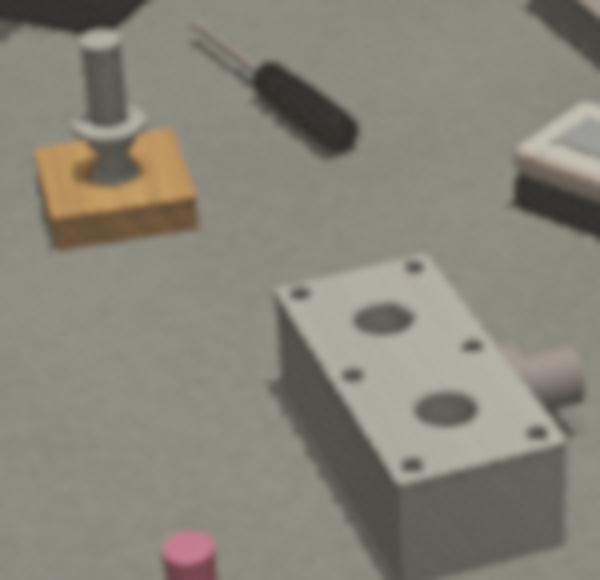

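```bash
python3 - <<'E'
from h import *
T=camera_params('top');S=camera_params('side')
a=lambda x,y:(390+(x+.5)/6-.5,225+(y+.5)/6-.5)
b=lambda x,y:(200+(x+.5)/3.5-.5,260+(y+.5)/3.5-.5)
c=lambda x,y:(140+(x+.5)/3.6-.5,180+(y+.5)/3.6-.5)
d=lambda x,y:(215+(x+.5)/4-.5,135+(y+.5)/4-.5)
L={'feeltop':(a(442,357),b(315,158)),'collar':(a(396,361),b(320,258)),'red1':(a(405,64),b(530,130)),'pink':(a(113,425),b(218,42)),'orange':(a(738,410),b(332,358)),'red2':(a(373,653),b(88,190)),
'stA':(a(285,245),b(390,195)) if 0 else (a(272,460),b(232,222)),'stB':(a(285,245),b(390,195)),'stC':(a(500,267),b(417,313)),'stD':(a(490,482),b(245,338)),
'pltop':(c(63,336),d(100,40)),'plfl':(c(107,343),d(109,123)),'hole1':(c(543,177),d(384,318)),'hole0':(c(685,162),d(446,408)),
'bA':(c(457,112),d(428,254)),'bB':(c(760,84),d(563,440)),'bC':(c(773,228),d(402,482)),'bD':(c(470,255),d(276,292))}
for k,(p,q) in L.items():
    X,e=tri([(T,*p),(S,*q)]);print(k,np.round(X,4),e)
E
```

```text
feeltop [ 0.482  -0.2464  0.1353] [array([ 0.1, -0.7]), array([-0.9,  0.2])]
collar [ 0.4817 -0.2486  0.0824] [array([ 0. , -0.2]), array([-0.3,  0. ])]
red1 [ 0.5723 -0.2411  0.123 ] [array([ 0.1, -0.6]), array([-0.8,  0.2])]
pink [ 0.4596 -0.15    0.1233] [array([ 0.1, -0.6]), array([-0.7,  0.1])]
orange [ 0.4679 -0.3394  0.1242] [array([ 0. , -0.4]), array([-0.6,  0.1])]
red2 [ 0.3937 -0.2273  0.1238] [array([ 0. , -0.7]), array([-0.8,  0.1])]
stA [ 0.4506 -0.2105  0.075 ] [array([ 0.1, -0.8]), array([-1. ,  0.2])]
stB [ 0.5189 -0.2152  0.077 ] [array([ 0. , -0.4]), array([-0.5,  0.1])]
stC [ 0.513  -0.2844  0.0778] [array([ 0. , -0.3]), array([-0.4,  0.1])]
stD [ 0.4443 -0.2792  0.0783] [array([ 0. , -0.3]), array([-0.4,  0.1])]
pltop [0.4915 0.3156 0.104 ] [array([ 0.1, -0.8]), array([-0.7,  0.1])]
plfl [0.4907 0.3093 0.0564] [array([ 0.1, -0.7]), array([-0.6,  0.1])]
hole1 [0.5882 0.0729 0.0601] [array([ 0.1, -0.9]), array([-0.9,  0.2])]
hole0 [ 0.5981 -0.0058  0.0597] [array([ 0.1, -0.6]), array([-0.7,  0.2])]
bA [0.6234 0.1221 0.0602] [array([ 0.1, -0.7]), array([-0.6,  0.2])]
bB [ 0.6418 -0.0468  0.0621] [array([ 0. , -0.1]), array([-0.1,  0. ])]
bC [ 0.5634 -0.0554  0.0613] [array([ 0.2, -1.4]), array([-1.6,  0.3])]
bD [0.5436 0.1119 0.0589] [array([ 0.1, -0.8]), array([-0.8,  0.1])]
```

```bash
cat >> h.py <<'E'
from scipy.spatial.transform import Rotation as Ro
def pose():
    o=robot.get_obs();return np.array(o['tool_pos']),Ro.from_euler('xyz',o['ee_rot']).as_matrix(),o
def goto(p,jaw=None):
    """total delta in tool axes (cm) at current orientation, and rotvec (tool) to point down with jaw z along angle"""
    P,R,o=pose();
    print('pos',P.round(4),'t',round(o['time'],2),'F',np.round(o['wrist_force'],2),'w',round(o['width'],4),'j',np.round(o['joint_positions'],2))
    if jaw is not None:
        best=None
        for a in(jaw,jaw+np.pi):
            x=np.array([0,0,-1.]);z=np.array([np.cos(a),np.sin(a),0]);Rt=np.column_stack([x,np.cross(z,x),z])
            rv=Ro.from_matrix(R.T@Rt).as_rotvec()
            if best is None or np.linalg.norm(rv)<np.linalg.norm(best[0]): best=(rv,Rt)
        rv,Rt=best;print('turn',rv.round(3));print('cm in old axes',(R.T@(np.array(p)-P)*100).round(2),'in new axes',(Rt.T@(np.array(p)-P)*100).round(2));print(Rt.round(3).tolist())
    else: print('cm',(R.T@(np.array(p)-P)*100).round(2))
E
python3 - <<'E'
from h import *
print(pose()[1].round(3))
goto([.482,-.2475,.26],np.radians(45));goto([.482,-.2475,.26],np.radians(-45))
E
```

```text
[[-0.     0.96   0.281]
 [ 0.002  0.281 -0.96 ]
 [-1.     0.    -0.002]]
pos [ 0.1544 -0.5274  0.1948] t 0.15 F [-0.48 -0.61 -0.35] w 0.0939 j [-1.39  0.09  1.37 -0.    1.68 -0.1 ]
turn [ 1.07e+00 -2.00e-03  1.00e-03]
cm in old axes [ -6.49  39.3  -17.67] in new axes [ -6.52   3.37 -42.96]
[[0.0, 0.707, -0.707], [0.0, -0.707, -0.707], [-1.0, 0.0, 0.0]]
pos [ 0.1544 -0.5274  0.1948] t 0.15 F [-0.48 -0.61 -0.35] w 0.0939 j [-1.39  0.09  1.37 -0.    1.68 -0.1 ]
turn [-0.501 -0.002 -0.001]
cm in old axes [ -6.49  39.3  -17.67] in new axes [-6.52 42.96  3.37]
[[0.0, 0.707, 0.707], [0.0, 0.707, -0.707], [-1.0, 0.0, 0.0]]
```

Emit:
step_arm:
  motion: "50 -2 0 0 -0.1 0 0; 50 -2 0 0 -0.1 0 0; 50 -2 0 0 -0.1 0 0; 50 -0.5 0 0 -0.1 0 0; 50 0 0 0 -0.1 0 0; 50 0 2.5 0.3 0 0 0; 50 0 3 0.3 0 0 0; 50 0 3 0.3 0 0 0; 50 0 3 0.3 0 0 0; 50 0 3 0.3 0 0 0; 50 0 3 0.3 0 0 0; 50 0 3 0.3 0 0 0; 50 0 3 0.3 0 0 0; 50 0 3 0.3 0 0 0; 50 0 3 0.3 0 0 0; 50 0 3 0.3 0 0 0; 50 0 2.5 0 0 0 0; 50 0 2 0 0 0 0; 50 0 0 0 0 0 0; 50 0 0 0 0 0 0"

```text
time: 1.82
tool_pos: [0.4399, -0.2891, 0.2602]
ee_rot: [-2.437, 1.57, 3.063]
wrist_force: [0.5, 0.1, -0.0]
width: 0.0469
```

```bash
python3 - <<'E'
from h import *
goto([.482,-.2475,.26],np.radians(-45))
c=camera_params('wrist');save('w1',snapshot('wrist'))
for X in([.482,-.2475,.1345],[.482,-.2475,.084],[.482,-.2475,.078]):print(proj(c,X).round(1))
E
```

```text
pos [ 0.4399 -0.2891  0.2602] t 1.82 F [ 0.48  0.15 -0.03] w 0.0469 j [-0.69  0.03  1.3  -0.    1.81  0.1 ]
turn [ 0.001 -0.001  0.001]
cm in old axes [0.02 5.92 0.04] in new axes [0.02 5.92 0.04]
[[0.0, 0.707, 0.707], [0.0, 0.707, -0.707], [-1.0, 0.0, 0.0]]
[318.9 152.5]
[318.9 151.4]
[318.9 151.3]
```

View pics/w1.png

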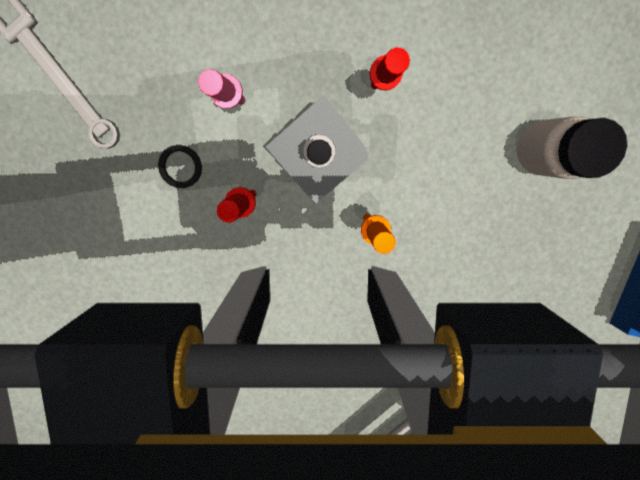

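```bash
python3 - <<'E'
from h import *
c=camera_params('wrist');im=cv2.imread('pics/w1.png');x0,y0=295,130
g=im[y0:175,x0:345].max(2)
for m,n,z in((g<70,'cap',.134),(g>150,'collar',.084)):
    k,l,st,ce=cv2.connectedComponentsWithStats(m.astype(np.uint8))
    i=1+np.argmax(st[1:,4]);bx=st[i];u,v=x0+bx[0]+(bx[2]-1)/2,y0+bx[1]+(bx[3]-1)/2
    print(n,bx,ce[i]+[x0,y0],(u,v),onplane(c,u,v,z).round(4), onplane(c,*(ce[i]+[x0,y0]),z).round(4))
E
```

```text
cap [ 12  10  24  24 453] [318.49227373 151.68653422] (np.float64(318.5), np.float64(151.5)) [ 0.4819 -0.2475  0.134 ] [ 0.4818 -0.2476  0.134 ]
collar [   0    0   50   45 1496] [322.17245989 152.47125668] (np.float64(319.5), np.float64(152.0)) [ 0.4816 -0.249   0.084 ] [ 0.483 -0.251  0.084]
```

Emit:
step_arm:
  motion: "50 0 2 0 0 0 0; 50 0 2 0.03 0 0 0; 50 0 1.4 0 0 0 0; 50 0 0.5 0 0 0 0; 50 2 0 0 0 0 0; 50 3 0 0 0 0 0; 50 3 0 0 0 0 0; 50 2.5 0 0 0 0 0; 50 2 0 0 0 0 0; 50 1.5 0 0 0 0 0; 50 0.8 0 0 0 0 0; 50 0 0 0 0 0 0; 50 0 0 0 0 0 0"

```text
time: 2.95
tool_pos: [0.4812, -0.2491, 0.113]
ee_rot: [-0.928, 1.57, -1.715]
wrist_force: [-0.2, 0.5, 0.5]
width: 0.0469
```

```bash
python3 - <<'E'
from h import *
goto([.4818,-.2476,.112],np.radians(-45))
c=camera_params('wrist');save('w2',snapshot('wrist'))
E
```

```text
pos [ 0.4812 -0.2491  0.113 ] t 2.95 F [-0.19  0.47  0.48] w 0.0469 j [-0.58  0.1   1.52 -0.    1.52  0.21]
turn [-0.002  0.     0.   ]
cm in old axes [ 0.1   0.14 -0.06] in new axes [ 0.1   0.14 -0.06]
[[0.0, 0.707, 0.707], [0.0, 0.707, -0.707], [-1.0, 0.0, 0.0]]
```

View pics/w2.png

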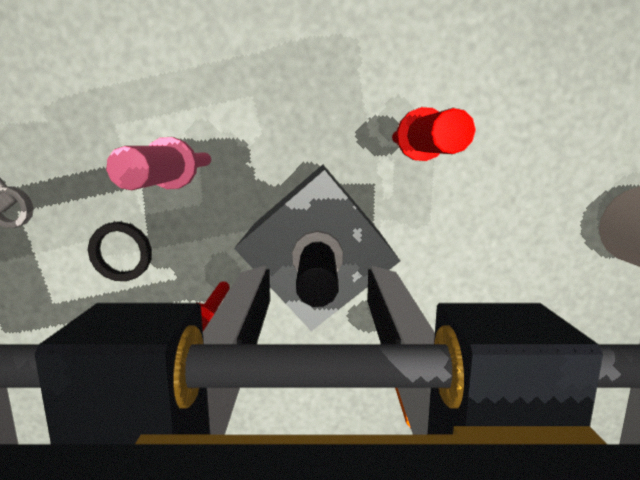

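The grip, with its cap at about (317,285), stands between the open fingers. I shift slightly to centre it, then close.

Emit:
step_arm:
  motion: "50 0.1 0.1 -0.06 0 0 0; 30 0 0 0 0 0 0; 10 0 0 0 0 0 0; 0 0 0 0 0 0 0; 0 0 0 0 0 0 0; 0 0 0 0 0 0 0; 0 0 0 0 0 0 0; 0 0 0 0 0 0 0"

```text
time: 3.67
tool_pos: [0.482, -0.2472, 0.1119]
ee_rot: [0.133, 1.57, -0.653]
wrist_force: [0.6, -0.3, 1.8]
width: 0.019
```

```bash
python3 - <<'E'
from h import *
goto([.482,-.2476,.22],np.radians(-45))
E
```

```text
pos [ 0.482  -0.2472  0.1119] t 3.67 F [ 0.61 -0.29  1.77] w 0.019 j [-0.58  0.1   1.52 -0.    1.52  0.21]
turn [-0.001  0.    -0.   ]
cm in old axes [-10.81  -0.03   0.03] in new axes [-10.81  -0.03   0.03]
[[0.0, 0.707, 0.707], [0.0, 0.707, -0.707], [-1.0, 0.0, 0.0]]
```

Emit:
step_arm:
  motion: "0 -0.5 0 0 0 0 0; 0 -1 0 0 0 0 0; 0 -2 0 0 0 0 0; 0 -2 0 0 0 0 0; 0 -2 0 0 0 0 0; 0 -2 0 0 0 0 0; 0 -2 0 0 0 0 0; 0 -2 0 0 0 0 0; 0 -1 1 -0.5 0 0 0; 0 0 2 -1 0 0 0; 0 0 2.5 -1.2 0 0 0; 0 0 2.5 -1.2 0 0 0; 0 0 2.5 -1.2 0 0 0; 0 0 2.5 -1.2 0 0 0; 0 0 2.5 -1.2 0 0 0; 0 0 2 -1 0 0 0; 0 0 1.6 -0.3 0 0 0; 0 0 0 0 0 0 0; 0 0 0 0 0 0 0; 0 0 0 0 0 0 0"

```text
time: 5.33
tool_pos: [0.5545, -0.05, 0.2565]
ee_rot: [-1.885, 1.57, -2.671]
wrist_force: [-0.3, 1.0, -1.9]
width: 0.0189
```

```bash
python3 - <<'E'
from h import *
goto([.555,-.05,.255],np.radians(-45))
c=camera_params('wrist');save('w3',snapshot('wrist'))
for X in([.598,-.0058,.06],[.588,.073,.06]):print(proj(c,X).round(1))
E
```

```text
pos [ 0.5545 -0.05    0.2565] t 5.33 F [-0.3   0.95 -1.87] w 0.0189 j [-0.19  0.1   1.24 -0.    1.8   0.59]
turn [-0.001 -0.     0.001]
cm in old axes [0.15 0.04 0.04] in new axes [0.15 0.04 0.04]
[[0.0, 0.707, 0.707], [0.0, 0.707, -0.707], [-1.0, 0.0, 0.0]]
[317.8 148. ]
[250.1  94.2]
```

View pics/w3.png

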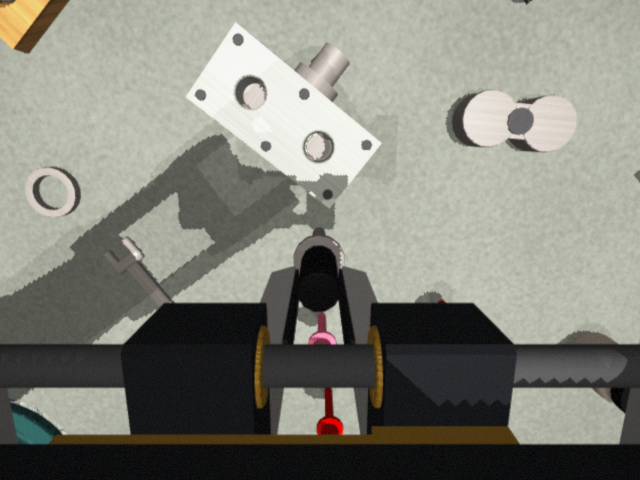

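```bash
python3 - <<'E'
from h import *
im=cv2.imread('pics/w3.png');cv2.imwrite('pics/c5.png',cv2.resize(im[65:185,220:350],None,fx=6,fy=6,interpolation=cv2.INTER_CUBIC))
E
```

```text
(no output)
```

View pics/c5.png

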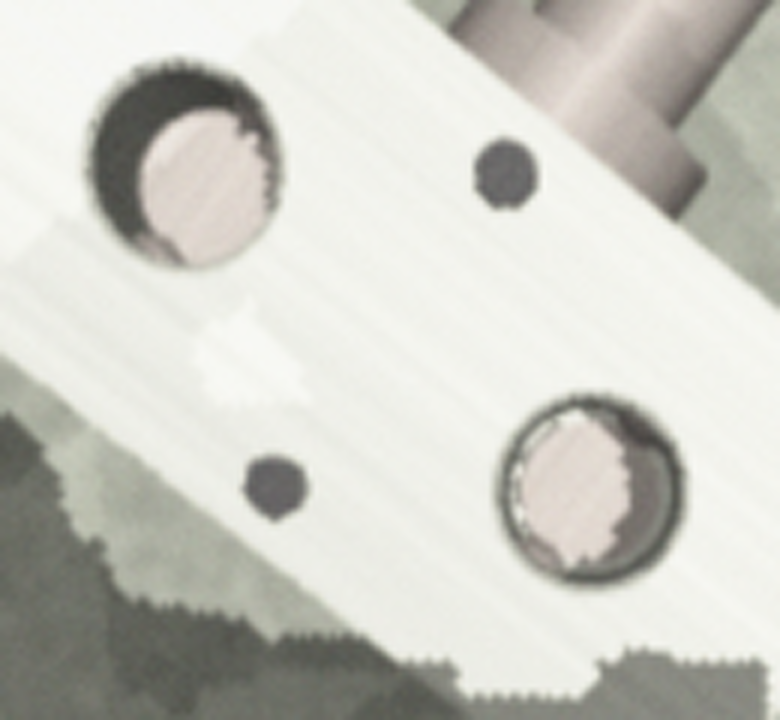

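```bash
python3 - <<'E'
from h import *
c=camera_params('wrist');T=camera_params('top');S=camera_params('side')
cc=lambda x,y:(140+(x+.5)/3.6-.5,180+(y+.5)/3.6-.5)
d=lambda x,y:(215+(x+.5)/4-.5,135+(y+.5)/4-.5)
for w,p,q in(((318.1,146.3),cc(685,162),d(446,408)),((250.7,91.8),cc(543,177),d(384,318))):
    print(onplane(c,*w,.06).round(4),onplane(T,*p,.06).round(4),onplane(S,*q,.06).round(4),tri([(c,*w),(T,*p),(S,*q)]))
# feeler in hand: predicted pixels of collar/cap
P,R,o=pose()
for z in(.134-.1119,.084-.1119): print(proj(c,P+[0,0,z]).round(1))
E
```

```text
[ 0.5994 -0.0053  0.06  ] [ 0.5967 -0.0057  0.06  ] [ 0.5993 -0.0061  0.06  ] (array([ 0.59856248, -0.00550161,  0.05929156]), [array([-0.5,  0.8]), array([-0.1, -0.9]), array([-0.5,  0.2])])
[0.5901 0.0736 0.06  ] [0.5864 0.0731 0.06  ] [0.59   0.0732 0.06  ] (array([0.58891102, 0.07343679, 0.0594616 ]), [array([-0.6,  1.2]), array([-0.1, -1.2]), array([-0.6,  0.3])])
[318.1 293.2]
[318.2 261.2]
```

Emit:
step_arm:
  motion: "0 0 1 0 0 0 0; 0 0 2 0 0 0 0; 0 0 2 0 0 0 0; 0 0 1 0 0 0 0; 0 0 0.3 0 0 0 0; 0 1.5 0 0 0 0 0; 0 2 0 0 0 0 0; 0 2 0 0 0 0 0; 0 1.5 0 0 0 0 0; 0 1 0 0 0 0 0; 0 0.5 0 0 0 0 0; 0 0 0 0 0 0 0; 0 0 0 0 0 0 0; 0 0 0 0 0 0 0"

```text
time: 6.55
tool_pos: [0.6001, -0.0056, 0.1733]
ee_rot: [0.627, 1.568, -0.159]
wrist_force: [0.8, -0.3, -0.4]
width: 0.0189
```

```bash
python3 - <<'E'
from h import *
goto([.599,-.0054,.136],np.radians(-45))
save('s2',snapshot('side'));im=cv2.imread('pics/s2.png');cv2.imwrite('pics/c6.png',cv2.resize(im[150:290,240:400],None,fx=4,fy=4))
E
```

```text
pos [ 0.6001 -0.0056  0.1733] t 6.55 F [ 0.76 -0.3  -0.42] w 0.0189 j [-0.1   0.2   1.29 -0.    1.65  0.68]
turn [-0.001  0.002 -0.002]
cm in old axes [ 3.73 -0.07 -0.1 ] in new axes [ 3.73 -0.07 -0.09]
[[0.0, 0.707, 0.707], [0.0, 0.707, -0.707], [-1.0, 0.0, 0.0]]
```

View pics/c6.png

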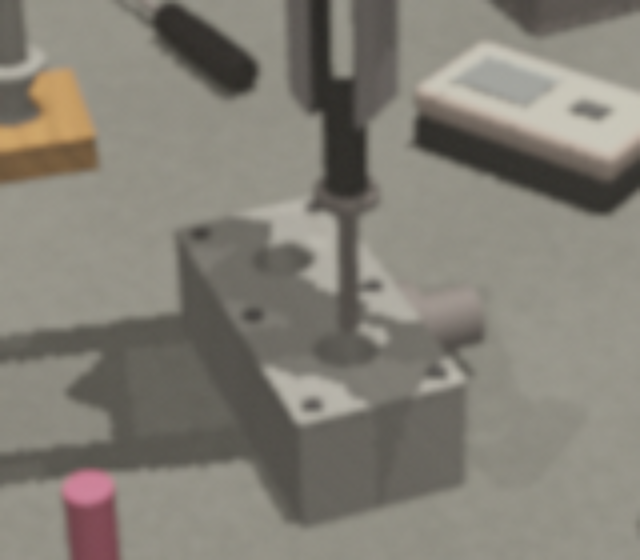

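Emit:
step_arm:
  motion: "0 0.6 -0.04 -0.08 0 0 0; 0 0.8 0 0 0 0 0; 0 0.8 0 0 0 0 0; 0 0.7 0 0 0 0 0; 0 0.4 0 0 0 0 0; 0 0.3 0 0 0 0 0; 0 0.1 0 0 0 0 0; 0 0 0 0 0 0 0; 0 0 0 0 0 0 0"

```text
time: 7.35
tool_pos: [0.5987, -0.0051, 0.1349]
ee_rot: [0.542, 1.57, -0.244]
wrist_force: [-0.2, 0.5, -1.8]
width: 0.019
```

Tip at about 0.033, still free. Continue slowly.

Emit:
step_arm:
  motion: "0 0.15 0 0 0 0 0; 0 0.1 0 0 0 0 0; 0 0.1 0 0 0 0 0; 0 0.1 0 0 0 0 0; 0 0.1 0 0 0 0 0; 0 0.05 0 0 0 0 0; 0 0 0 0 0 0 0; 0 0 0 0 0 0 0"

```text
time: 8.02
tool_pos: [0.5985, -0.0051, 0.1286]
ee_rot: [-1.265, 1.571, -2.051]
wrist_force: [-0.4, -0.7, -1.2]
width: 0.0188
```

Emit:
step_arm:
  motion: "0 0.15 0 0 0 0 0; 0 0.15 0 0 0 0 0; 0 0.15 0 0 0 0 0; 0 0.1 0 0 0 0 0; 0 0 0 0 0 0 0; 0 0 0 0 0 0 0"

```text
time: 8.52
tool_pos: [0.5985, -0.005, 0.123]
ee_rot: [-2.314, 1.571, -3.1]
wrist_force: [-0.1, -0.0, -0.6]
width: 0.0191
```

Emit:
step_arm:
  motion: "0 0.15 0 0 0 0 0; 0 0.15 0 0 0 0 0; 0 0.15 0 0 0 0 0; 0 0.1 0 0 0 0 0; 0 0.08 0 0 0 0 0; 0 0.08 0 0 0 0 0; 0 0 0 0 0 0 0; 0 0 0 0 0 0 0"

```text
time: 9.18
tool_pos: [0.5986, -0.0051, 0.1161]
ee_rot: [-0.094, 1.571, -0.88]
wrist_force: [-0.1, 0.4, -0.4]
width: 0.0194
```

Emit:
step_arm:
  motion: "0 0.08 0 0 0 0 0; 0 0.08 0 0 0 0 0; 0 0 0 0 0 0 0; 0 0 0 0 0 0 0"

```text
time: 9.52
tool_pos: [0.5992, -0.005, 0.1159]
ee_rot: [0.759, 1.569, -0.027]
wrist_force: [-2.0, 0.5, 4.5]
width: 0.0194
```

```bash
python3 - <<'E'
from h import *
goto([.599,-.0054,.136],np.radians(-45))
save('w4',snapshot('wrist'));save('s3',snapshot('side'));im=cv2.imread('pics/s3.png');cv2.imwrite('pics/c7.png',cv2.resize(im[150:290,240:400],None,fx=4,fy=4))
E
```

```text
pos [ 0.5992 -0.005   0.1159] t 9.52 F [-2.04  0.5   4.55] w 0.0194 j [-0.1   0.22  1.38  0.    1.54  0.68]
turn [-0.001  0.002 -0.002]
cm in old axes [-2.01 -0.04  0.02] in new axes [-2.01 -0.04  0.01]
[[0.0, 0.707, 0.707], [0.0, 0.707, -0.707], [-1.0, 0.0, 0.0]]
```

View pics/c7.png

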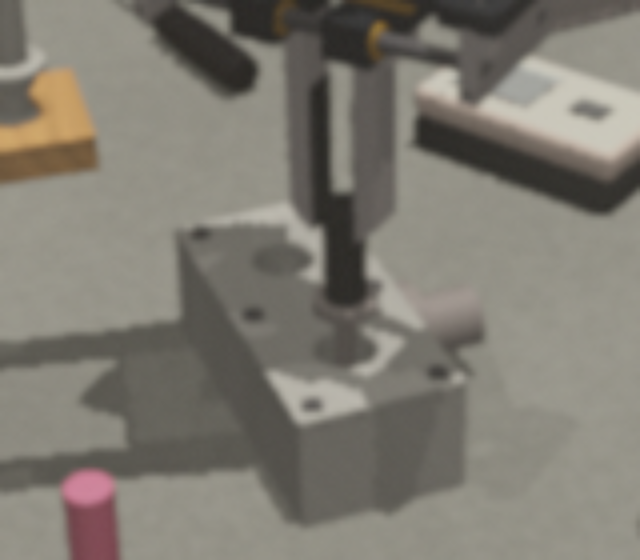

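Emit:
step_arm:
  motion: "0 -0.4 0 0 0 0 0; 0 -1 0 0 0 0 0; 0 -1.8 0 0 0 0 0; 0 -2 0 0 0 0 0; 0 -2 0 0 0 0 0; 0 -2 0 0 0 0 0; 0 -2 0 0 0 0 0; 0 -2 0 0 0 0 0; 0 -1 -1 0.4 0 0 0; 0 0 -2 0.7 0 0 0; 0 0 -3 1 0 0 0; 0 0 -3 1.1 0 0 0; 0 0 -3 1 0 0 0; 0 0 -3 1.1 0 0 0; 0 0 -3 1 0 0 0; 0 0 -3 1.1 0 0 0; 0 0 -2.5 0.9 0 0 0; 0 0 -1.5 0.5 0 0 0; 0 0 0 0 0 0 0; 0 0 0 0 0 0 0"

```text
time: 11.28
tool_pos: [0.483, -0.2448, 0.2559]
ee_rot: [-3.094, 1.57, 2.401]
wrist_force: [-0.2, -0.7, -1.7]
width: 0.0193
```

```bash
python3 - <<'E'
from h import *
goto([.482,-.2474,.185],np.radians(-45))
c=camera_params('wrist');save('w5',snapshot('wrist'))
P,R,o=pose()
for z in(.134-.1119,.084-.1119): print(proj(c,P+[0,0,z]).round(1))
print(proj(c,[.482,-.2475,.078]))
E
```

```text
pos [ 0.483  -0.2448  0.2559] t 11.28 F [-0.22 -0.74 -1.72] w 0.0193 j [-0.57  0.07  1.28  0.    1.8   0.21]
turn [-0.003 -0.001  0.   ]
cm in old axes [ 7.09 -0.25  0.13] in new axes [ 7.09 -0.25  0.12]
[[0.0, 0.707, 0.707], [0.0, 0.707, -0.707], [-1.0, 0.0, 0.0]]
[317.6 291.4]
[317.9 259.8]
[319.80555758 218.26476889]
```

View pics/w5.png

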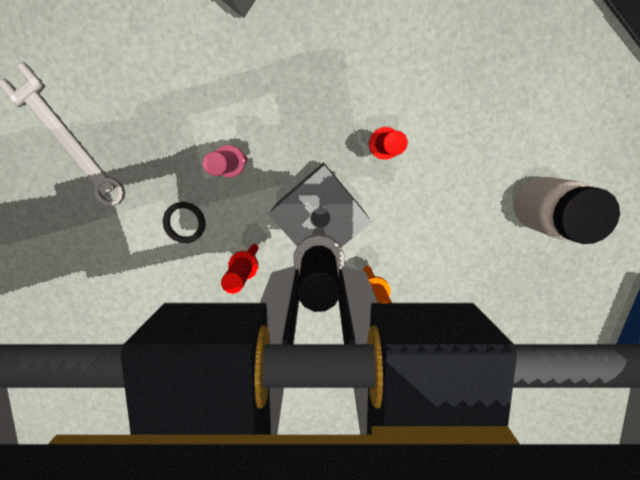

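Emit:
step_arm:
  motion: "0 0.5 -0.24 0.12 0 0 0; 0 1.5 0 0 0 0 0; 0 2 0 0 0 0 0; 0 1.5 0 0 0 0 0; 0 0.8 0 0 0 0 0; 0 0.5 0 0 0 0 0; 0 0 0 0 0 0 0; 0 0 0 0 0 0 0; 0 0 0 0 0 0 0"

```text
time: 12.08
tool_pos: [0.4837, -0.2467, 0.1898]
ee_rot: [0.181, 1.568, -0.604]
wrist_force: [0.5, -0.3, -0.9]
width: 0.0187
```

```bash
python3 - <<'E'
from h import *
goto([.482,-.2474,.112],np.radians(-45))
save('s4',snapshot('side'));im=cv2.imread('pics/s4.png');cv2.imwrite('pics/c8.png',cv2.resize(im[220:400,200:400],None,fx=3.3,fy=3.3))
E
```

```text
pos [ 0.4837 -0.2467  0.1898] t 12.08 F [ 0.5  -0.26 -0.88] w 0.0187 j [-0.58  0.07  1.4  -0.    1.67  0.21]
turn [-0.     0.002 -0.   ]
cm in old axes [ 7.78 -0.17 -0.09] in new axes [ 7.78 -0.16 -0.07]
[[0.0, 0.707, 0.707], [0.0, 0.707, -0.707], [-1.0, 0.0, 0.0]]
```

View pics/c8.png

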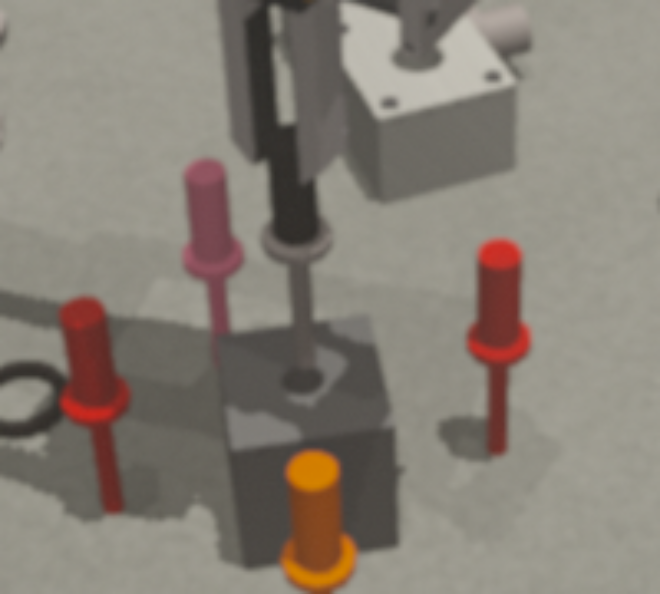

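Emit:
step_arm:
  motion: "0 0.3 -0.15 -0.07 0 0 0; 0 0.5 0 0 0 0 0; 0 0.8 0 0 0 0 0; 0 1 0 0 0 0 0; 0 1 0 0 0 0 0; 0 1 0 0 0 0 0; 0 1 0 0 0 0 0; 0 0.8 0 0 0 0 0; 0 0.5 0 0 0 0 0; 0 0.3 0 0 0 0 0; 0 0.2 0 0 0 0 0; 0 0.1 0 0 0 0 0; 0 0 0 0 0 0 0; 0 0 0 0 0 0 0"

```text
time: 13.3
tool_pos: [0.4818, -0.2474, 0.114]
ee_rot: [0.148, 1.57, -0.638]
wrist_force: [-0.0, -0.7, -0.6]
width: 0.0187
```

Tip about 12 mm above the bench, 2 mm to go. I lower it until it touches, then open.

Emit:
step_arm:
  motion: "0 0.1 0 0 0 0 0; 0 0.1 0 0 0 0 0; 0 0.03 0 0 0 0 0; 0 0 0 0 0 0 0; 25 0 0 0 0 0 0; 50 0 0 0 0 0 0; 50 0 0 0 0 0 0; 50 0 0 0 0 0 0; 50 0 0 0 0 0 0"

```text
time: 14.05
tool_pos: [0.4814, -0.2471, 0.111]
ee_rot: [-2.57, 1.571, 2.927]
wrist_force: [-0.2, -0.4, -0.0]
width: 0.0454
```

```bash
python3 - <<'E'
from h import *
goto([.482,-.2474,.2],np.radians(-45))
save('s5',snapshot('side'));im=cv2.imread('pics/s5.png');cv2.imwrite('pics/c9.png',cv2.resize(im[220:400,200:400],None,fx=3.3,fy=3.3))
E
```

```text
pos [ 0.4814 -0.2471  0.111 ] t 14.05 F [-0.2  -0.38 -0.04] w 0.0454 j [-0.58  0.1   1.53 -0.    1.52  0.21]
turn [-0.001 -0.     0.   ]
cm in old axes [-8.9   0.02  0.06] in new axes [-8.9   0.02  0.07]
[[0.0, 0.707, 0.707], [0.0, 0.707, -0.707], [-1.0, 0.0, 0.0]]
```

View pics/c9.png

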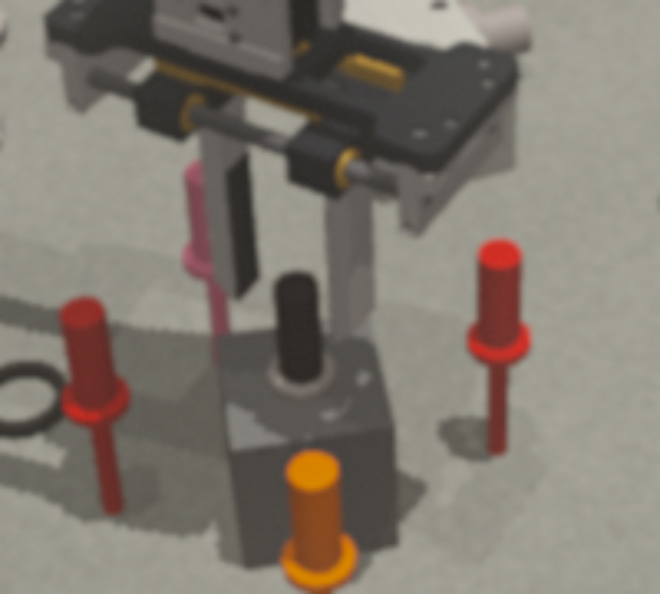

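Emit:
step_arm:
  motion: "50 -1 0 0 0 0 0; 50 -2 0 0 0 0 0; 50 -3 0 0 0 0 0; 50 -3 0 0 0 0 0; 50 -3 0 0 0 0 0; 50 -2 0 0 0 0 0; 50 -1 0 0 0 0 0; 50 0 1 -1.2 0 0 0; 50 0 2 -2.2 0 0 0; 50 0 2.5 -2.8 0 0 0; 50 0 2.5 -2.8 0 0 0; 50 0 2.5 -2.8 0 0 0; 50 0 2.5 -2.8 0 0 0; 50 0 2.5 -2.8 0 0 0; 50 0 2.5 -2.8 0 0 0; 50 0 2.5 -2.8 0 0 0; 50 0 2.5 -2.8 0 0 0; 50 0 2.5 -2.8 0 0 0; 50 0 2.5 -2.8 0 0 0; 50 0 2.5 -2.8 0 0 0"

```text
time: 15.77
tool_pos: [0.4533, 0.2127, 0.2592]
ee_rot: [-2.106, 1.567, -2.892]
wrist_force: [0.4, -0.4, -0.4]
width: 0.0468
```

Emit:
step_arm:
  motion: "50 0 2.5 -2.8 0 0 0; 50 0 1.5 -1.8 0 0 0; 50 0 0 0 0 0 0; 50 0 0 0 0 0 0; 50 0 0 0 0 0 0"

```text
time: 16.18
tool_pos: [0.4504, 0.2708, 0.2599]
ee_rot: [-1.716, 1.568, -2.502]
wrist_force: [-0.2, -0.4, -0.6]
width: 0.0468
```

```bash
python3 - <<'E'
from h import *
goto([.449,.270,.26],np.radians(-45))
c=camera_params('wrist');save('w6',snapshot('wrist'));save('t6',snapshot('top'))
for X in([.491,.3125,.105],[.491,.3125,.055]):print(proj(c,X).round(1))
E
```

```text
pos [0.4504 0.2708 0.2599] t 16.18 F [-0.21 -0.36 -0.61] w 0.0468 j [ 0.43  0.03  1.3  -0.    1.81  1.22]
turn [-0.    -0.     0.003]
cm in old axes [-0.01 -0.15 -0.04] in new axes [-0.01 -0.15 -0.04]
[[0.0, 0.707, 0.707], [0.0, 0.707, -0.707], [-1.0, 0.0, 0.0]]
[317.4 152.6]
[317.5 151.5]
```

View pics/w6.png

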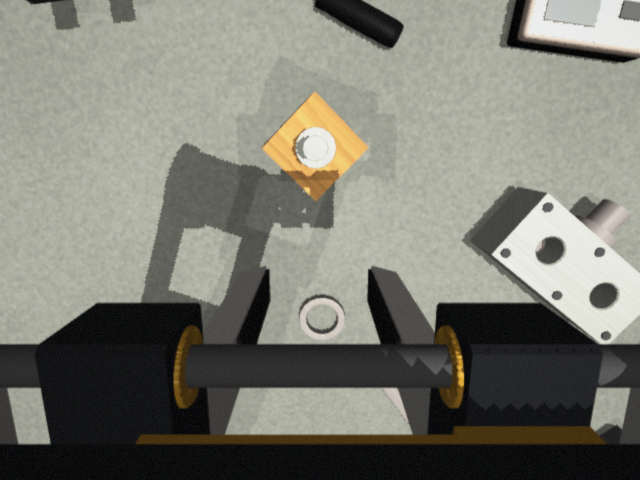

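```bash
python3 - <<'E'
from h import *
c=camera_params('wrist');im=cv2.imread('pics/w6.png')
cv2.imwrite('pics/c10.png',cv2.resize(im[85:205,255:375],None,fx=5,fy=5,interpolation=cv2.INTER_CUBIC))
for u,v,z in((315.5,147.3,.105),(315.5,147.3,.055)):print(onplane(c,u,v,z).round(4))
E
```

```text
[0.494  0.3162 0.105 ]
[0.4935 0.3162 0.055 ]
```

View pics/c10.png

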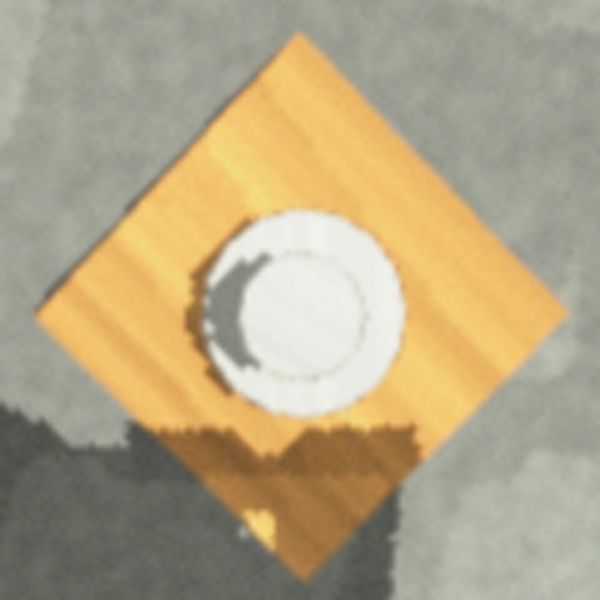

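Emit:
step_arm:
  motion: "50 0 2 0 0 0 0; 50 0 2 -0.1 0 0 0; 50 0 1.5 0 0 0 0; 50 0 0.6 0 0 0 0; 50 2 0 0 0 0 0; 50 3 0 0 0 0 0; 50 3 0 0 0 0 0; 50 2.5 0 0 0 0 0; 50 1.5 0 0 0 0 0; 50 1 0 0 0 0 0; 50 0 0 0 0 0 0; 50 0 0 0 0 0 0"

```text
time: 17.28
tool_pos: [0.494, 0.3144, 0.1316]
ee_rot: [0.364, 1.571, -0.423]
wrist_force: [-0.3, 0.5, 0.2]
width: 0.047
```

```bash
python3 - <<'E'
from h import *
goto([.493,.315,.085],np.radians(-45))
c=camera_params('wrist');save('w7',snapshot('wrist'))
P,R,o=pose()
print(proj(c,[*P[:2],.105]).round(1),proj(c,[*P[:2],.055]).round(1))
E
```

```text
pos [0.494  0.3144 0.1316] t 17.28 F [-0.33  0.55  0.17] w 0.047 j [ 0.47  0.19  1.39 -0.    1.57  1.26]
turn [-0.002  0.    -0.   ]
cm in old axes [ 4.66 -0.03 -0.12] in new axes [ 4.66 -0.03 -0.11]
[[0.0, 0.707, 0.707], [0.0, 0.707, -0.707], [-1.0, 0.0, 0.0]]
[318.3 260.7] [318.3 240.1]
```

View pics/w7.png

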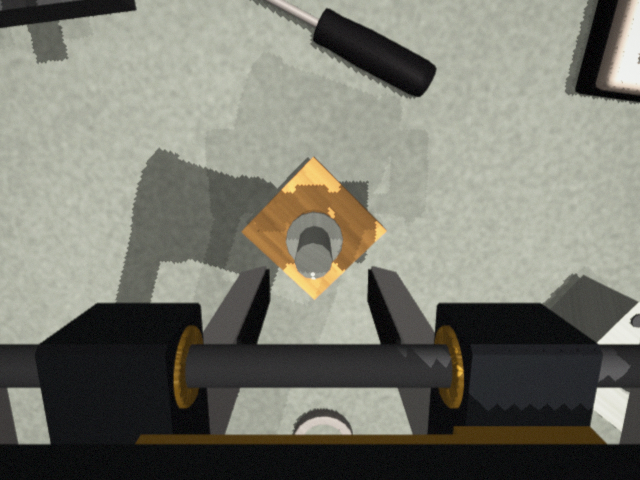

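```bash
python3 - <<'E'
from h import *
im=cv2.imread('pics/w7.png')
cv2.imwrite('pics/c11.png',cv2.resize(im[195:295,270:360],None,fx=6,fy=6,interpolation=cv2.INTER_CUBIC))
E
```

```text
(no output)
```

View pics/c11.png

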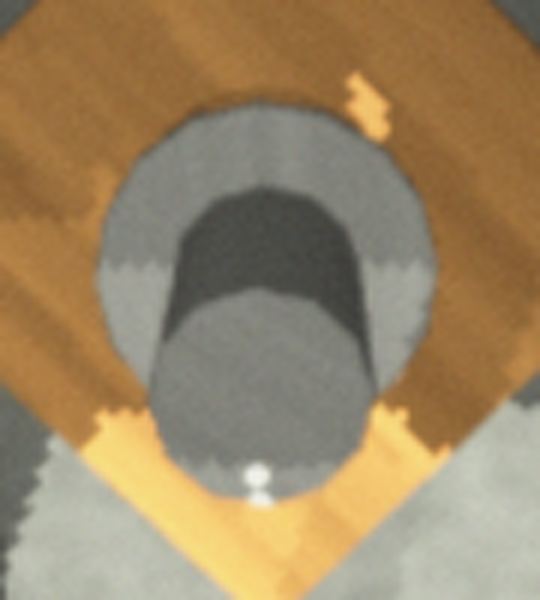

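```bash
python3 - <<'E'
from h import *
c=camera_params('wrist')
a=onplane(c,313.4,260.5,.105);b=onplane(c,314.1,240,.055);print(a,b)
goto([*((a+b)/2)[:2],.085],np.radians(-45))
E
```

```text
[0.49308045 0.31719934 0.105     ] [0.49309176 0.31732591 0.055     ]
pos [0.4946 0.3149 0.1327] t 17.33 F [-0.22 -0.53  0.85] w 0.0469 j [ 0.47  0.19  1.39 -0.    1.57  1.26]
turn [-0.001  0.001 -0.002]
cm in old axes [ 4.77  0.05 -0.28] in new axes [ 4.77  0.06 -0.28]
[[0.0, 0.707, 0.707], [0.0, 0.707, -0.707], [-1.0, 0.0, 0.0]]
```

Emit:
step_arm:
  motion: "50 0 0.03 -0.27 0 0 0; 50 1 0 0 0 0 0; 50 1.5 0 0 0 0 0; 50 1.2 0 0 0 0 0; 50 0.7 0 0 0 0 0; 50 0.3 0 0 0 0 0; 50 0 0 0 0 0 0; 30 0 0 0 0 0 0; 0 0 0 0 0 0 0; 0 0 0 0 0 0 0; 0 0 0 0 0 0 0; 0 0 0 0 0 0 0; 0 0 0 0 0 0 0; 0 0 0 0 0 0 0"

```text
time: 18.5
tool_pos: [0.4925, 0.3173, 0.0848]
ee_rot: [1.188, 1.57, 0.402]
wrist_force: [-0.1, 0.1, 1.8]
width: 0.0211
```

```bash
python3 - <<'E'
from h import *
goto([.493,.3172,.085],np.radians(-45))
c=camera_params('wrist');save('w8',snapshot('wrist'))
P,R,o=pose()
print(proj(c,[*P[:2],.105]).round(1),proj(c,[*P[:2],.055]).round(1))
im=cv2.imread('pics/w8.png')
cv2.imwrite('pics/c12.png',cv2.resize(im[180:340,240:400],None,fx=4,fy=4,interpolation=cv2.INTER_CUBIC))
E
```

```text
pos [0.4925 0.3173 0.0848] t 18.5 F [-0.07  0.13  1.8 ] w 0.0211 j [ 0.48  0.21  1.45 -0.    1.48  1.26]
turn [-0.001  0.    -0.001]
cm in old axes [-0.02  0.03  0.04] in new axes [-0.02  0.03  0.04]
[[0.0, 0.707, 0.707], [0.0, 0.707, -0.707], [-1.0, 0.0, 0.0]]
[318.2 291.6] [318.2 260.4]
```

View pics/c12.png

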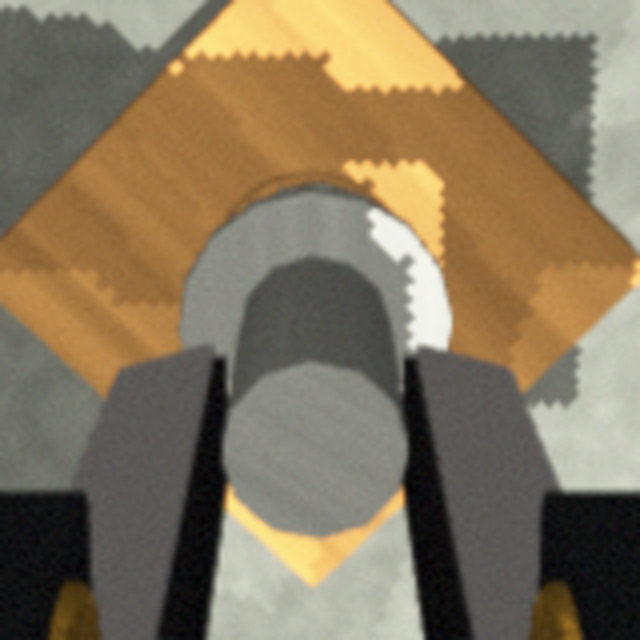

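Emit:
step_arm:
  motion: "0 -0.5 0 0 0 0 0; 0 -1 0 0 0 0 0; 0 -2 0 0 0 0 0; 0 -2.5 0 0 0 0 0; 0 -2.5 0 0 0 0 0; 0 -2.5 0 0 0 0 0; 0 -2 0 0 0 0 0; 0 -1.5 -0.8 1 0 0 0; 0 -0.5 -1.4 2 0 0 0; 0 0 -1.9 2.7 0 0 0; 0 0 -1.9 2.7 0 0 0; 0 0 -1.9 2.7 0 0 0; 0 0 -1.9 2.7 0 0 0; 0 0 -1.9 2.7 0 0 0; 0 0 -1.9 2.7 0 0 0; 0 0 -1.9 2.7 0 0 0; 0 0 -1.9 2.7 0 0 0; 0 0 -1.9 2.7 0 0 0; 0 0 -1.4 2 0 0 0; 0 0 -0.6 0.9 0 0 0"

```text
time: 20.22
tool_pos: [0.5548, -0.0503, 0.2343]
ee_rot: [-1.015, 1.57, -1.805]
wrist_force: [0.1, 0.1, -1.2]
width: 0.0214
```

Emit:
step_arm:
  motion: "0 0 0 0 0 0 0; 0 0 0 0 0 0 0; 0 0 0 0 0 0 0"

```text
time: 20.47
tool_pos: [0.5547, -0.0456, 0.2344]
ee_rot: [2.443, 1.57, 1.659]
wrist_force: [0.4, 0.7, -0.9]
width: 0.0207
```

```bash
python3 - <<'E'
from h import *
goto([.599,-.0053,.235],np.radians(-45))
c=camera_params('wrist');save('w9',snapshot('wrist'))
P,R,o=pose()
for X in ([.599,-.0053,.06],[*P[:2],P[2]+.02],[*P[:2],P[2]-.03]):print(proj(c,X).round(1))
E
```

```text
pos [ 0.5547 -0.0456  0.2344] t 20.47 F [ 0.35  0.66 -0.88] w 0.0207 j [-0.18  0.1   1.28  0.    1.76  0.6 ]
turn [ 0.001 -0.001 -0.001]
cm in old axes [-0.06  5.98  0.29] in new axes [-0.06  5.98  0.29]
[[0.0, 0.707, 0.707], [0.0, 0.707, -0.707], [-1.0, 0.0, 0.0]]
[321.6 151. ]
[317.9 291.3]
[318.  260.1]
```

View pics/w9.png

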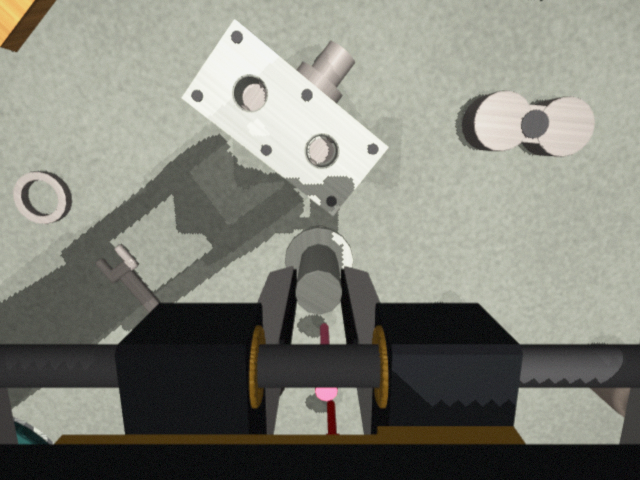

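Emit:
step_arm:
  motion: "0 0 1 0.1 0 0 0; 0 0 2 0.1 0 0 0; 0 0 2 0.1 0 0 0; 0 0 0.9 0 0 0 0; 0 1 0 0 0 0 0; 0 2 0 0 0 0 0; 0 2 0 0 0 0 0; 0 1.5 0 0 0 0 0; 0 1 0 0 0 0 0; 0 0.5 0 0 0 0 0; 0 0 0 0 0 0 0; 0 0 0 0 0 0 0; 0 0 0 0 0 0 0"

```text
time: 21.6
tool_pos: [0.5994, -0.0076, 0.1556]
ee_rot: [0.617, 1.568, -0.169]
wrist_force: [0.3, 1.1, -1.3]
width: 0.0208
```

```bash
python3 - <<'E'
from h import *
goto([.599,-.0053,.147],np.radians(-45))
c=camera_params('side');print(proj(c,[.599,-.0053,.06]))
save('s6',snapshot('side'));im=cv2.imread('pics/s6.png');cv2.imwrite('pics/c13.png',cv2.resize(im[170:290,270:390],None,fx=5,fy=5,interpolation=cv2.INTER_CUBIC))
save('w10',snapshot('wrist'))
for i in range(3):goto([.599,-.0053,.147])
E
```

```text
pos [ 0.5994 -0.0076  0.1556] t 21.6 F [ 0.27  1.08 -1.34] w 0.0208 j [-0.11  0.21  1.32 -0.    1.62  0.68]
turn [-0.001  0.002 -0.001]
cm in old axes [ 0.86  0.14 -0.19] in new axes [ 0.86  0.14 -0.19]
[[0.0, 0.707, 0.707], [0.0, 0.707, -0.707], [-1.0, 0.0, 0.0]]
[325.84673515 236.41863852]
pos [ 0.5994 -0.0076  0.1557] t 21.7 F [ 0.15  0.09 -1.41] w 0.021 j [-0.11  0.21  1.32 -0.    1.62  0.68]
cm [ 0.87  0.13 -0.2 ]
pos [ 0.5994 -0.0076  0.1557] t 21.7 F [ 0.15  0.09 -1.41] w 0.021 j [-0.11  0.21  1.32 -0.    1.62  0.68]
cm [ 0.87  0.13 -0.2 ]
pos [ 0.5994 -0.0076  0.1557] t 21.7 F [ 0.15  0.09 -1.41] w 0.021 j [-0.11  0.21  1.32 -0.    1.62  0.68]
cm [ 0.87  0.13 -0.2 ]
```

View pics/c13.png

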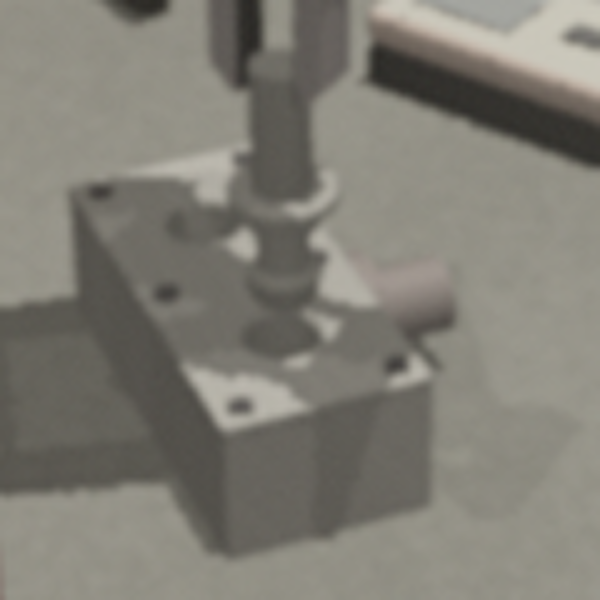

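View pics/w10.png

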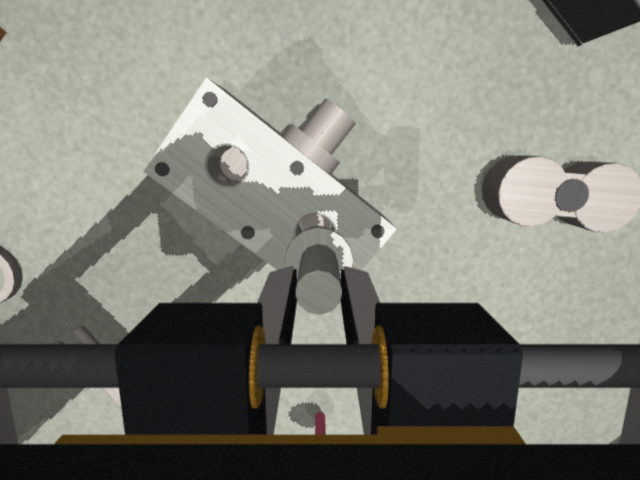

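Emit:
step_arm:
  motion: "0 0.3 0.13 -0.18 0 0 0; 0 0.5 0 0 0 0 0; 0 0.5 0 0 0 0 0; 0 0.3 0 0 0 0 0; 0 0.2 0 0 0 0 0; 0 0 0 0 0 0 0; 0 0 0 0 0 0 0; 0 0 0 0 0 0 0"

```text
time: 22.37
tool_pos: [0.5985, -0.0053, 0.1363]
ee_rot: [0.42, 1.571, -0.366]
wrist_force: [-0.7, 1.1, -1.5]
width: 0.0208
```

```bash
python3 - <<'E'
from h import *
goto([.599,-.0053,.133],np.radians(-45))
c=camera_params('side')
save('s7',snapshot('side'));im=cv2.imread('pics/s7.png');cv2.imwrite('pics/c14.png',cv2.resize(im[190:270,280:370],None,fx=7,fy=7,interpolation=cv2.INTER_CUBIC))
goto([.599,-.0053,.133],np.radians(-45))
E
```

```text
pos [ 0.5985 -0.0053  0.1363] t 22.37 F [-0.65  1.06 -1.49] w 0.0208 j [-0.1   0.21  1.35 -0.    1.58  0.68]
turn [-0.001  0.    -0.   ]
cm in old axes [0.33 0.04 0.04] in new axes [0.33 0.04 0.04]
[[0.0, 0.707, 0.707], [0.0, 0.707, -0.707], [-1.0, 0.0, 0.0]]
pos [ 0.5985 -0.0054  0.1365] t 22.42 F [ 0.17 -0.27 -1.39] w 0.0211 j [-0.1   0.21  1.35 -0.    1.58  0.68]
turn [-0.001  0.001 -0.   ]
cm in old axes [0.35 0.04 0.03] in new axes [0.35 0.04 0.03]
[[0.0, 0.707, 0.707], [0.0, 0.707, -0.707], [-1.0, 0.0, 0.0]]
```

View pics/c14.png

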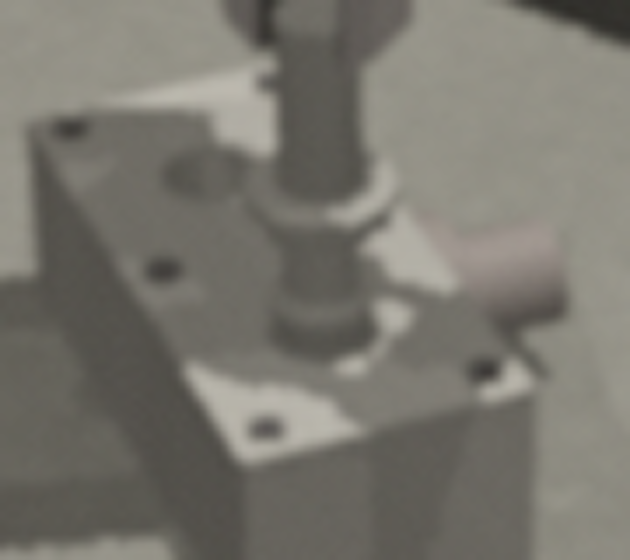

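Emit:
step_arm:
  motion: "0 0.15 0.02 0.02 0 0 0; 0 0.15 0 0 0 0 0; 0 0.15 0 0 0 0 0; 0 0.1 0 0 0 0 0; 0 0 0 0 0 0 0; 0 0 0 0 0 0 0"

```text
time: 22.92
tool_pos: [0.5985, -0.0053, 0.1305]
ee_rot: [-2.16, 1.57, -2.946]
wrist_force: [0.3, 0.2, -1.4]
width: 0.021
```

Emit:
step_arm:
  motion: "0 0.1 0 0 0 0 0; 0 0.1 0 0 0 0 0; 0 0.1 0 0 0 0 0; 0 0 0 0 0 0 0; 0 0 0 0 0 0 0"

```text
time: 23.33
tool_pos: [0.5986, -0.0053, 0.1276]
ee_rot: [-2.197, 1.571, -2.983]
wrist_force: [1.1, -1.0, -1.5]
width: 0.021
```

Foot is about 9 mm in with no load. Continuing.

Emit:
step_arm:
  motion: "0 0.1 0 0 0 0 0; 0 0.1 0 0 0 0 0; 0 0.1 0 0 0 0 0; 0 0 0 0 0 0 0"

```text
time: 23.67
tool_pos: [0.5985, -0.0053, 0.1244]
ee_rot: [-2.039, 1.571, -2.825]
wrist_force: [0.3, -0.1, -0.8]
width: 0.0211
```

Emit:
step_arm:
  motion: "0 0.1 0 0 0 0 0; 0 0.1 0 0 0 0 0; 0 0.1 0 0 0 0 0; 0 0 0 0 0 0 0"

```text
time: 24.0
tool_pos: [0.5985, -0.0053, 0.1213]
ee_rot: [-2.135, 1.57, -2.921]
wrist_force: [0.4, 0.3, -2.3]
width: 0.0211
```

Emit:
step_arm:
  motion: "0 0.15 0 0 0 0 0; 0 0.15 0 0 0 0 0; 0 0.15 0 0 0 0 0; 0 0.1 0 0 0 0 0; 0 0 0 0 0 0 0"

```text
time: 24.42
tool_pos: [0.5985, -0.0053, 0.1158]
ee_rot: [-2.139, 1.57, -2.925]
wrist_force: [0.1, -0.2, -2.1]
width: 0.0211
```

Emit:
step_arm:
  motion: "0 0.1 0 0 0 0 0; 0 0.1 0 0 0 0 0; 0 0.1 0 0 0 0 0; 0 0.1 0 0 0 0 0; 0 0 0 0 0 0 0"

```text
time: 24.83
tool_pos: [0.5988, -0.0054, 0.1122]
ee_rot: [0.308, 1.57, -0.478]
wrist_force: [-0.4, 0.4, -1.5]
width: 0.0211
```

Emit:
step_arm:
  motion: "0 0.1 0 0 0 0 0; 0 0.1 0 0 0 0 0; 0 0.1 0 0 0 0 0; 0 0 0 0 0 0 0"

```text
time: 25.17
tool_pos: [0.5996, -0.0052, 0.1113]
ee_rot: [0.781, 1.567, -0.005]
wrist_force: [-0.0, 1.2, 5.6]
width: 0.0211
```

Emit:
step_arm:
  motion: "0 0.1 0 0 0 0 0; 0 0.1 0 0 0 0 0; 0 0 0 0 0 0 0"

```text
time: 25.42
tool_pos: [0.6, -0.0051, 0.1102]
ee_rot: [0.805, 1.566, 0.019]
wrist_force: [-2.1, 0.8, 8.4]
width: 0.0208
```

Emit:
step_arm:
  motion: "0 0.1 0 0 0 0 0; 0 0.1 0 0 0 0 0; 0 0 0 0 0 0 0"

```text
time: 25.67
tool_pos: [0.6002, -0.005, 0.1086]
ee_rot: [0.816, 1.565, 0.03]
wrist_force: [-0.9, 0.9, 8.2]
width: 0.0211
```

Emit:
step_arm:
  motion: "0 0.1 0 0 0 0 0; 0 0.1 0 0 0 0 0; 0 0 0 0 0 0 0"

```text
time: 25.92
tool_pos: [0.5997, -0.0052, 0.1057]
ee_rot: [0.759, 1.567, -0.027]
wrist_force: [-0.0, 0.5, 3.8]
width: 0.0212
```

Emit:
step_arm:
  motion: "0 0.1 0 0 0 0 0; 0 0.1 0 0 0 0 0; 0 0 0 0 0 0 0"

```text
time: 26.17
tool_pos: [0.5997, -0.0052, 0.1035]
ee_rot: [0.761, 1.567, -0.024]
wrist_force: [-0.4, 0.2, 5.6]
width: 0.021
```

Emit:
step_arm:
  motion: "0 0.1 0 0 0 0 0; 0 0.1 0 0 0 0 0; 0 0 0 0 0 0 0"

```text
time: 26.42
tool_pos: [0.5993, -0.0052, 0.1003]
ee_rot: [0.721, 1.569, -0.065]
wrist_force: [-0.5, 1.0, 2.0]
width: 0.0206
```

Emit:
step_arm:
  motion: "0 0.1 0 0 0 0 0; 0 0.1 0 0 0 0 0; 0 0 0 0 0 0 0"

```text
time: 26.67
tool_pos: [0.5981, -0.0054, 0.0956]
ee_rot: [-2.281, 1.569, -3.067]
wrist_force: [1.0, 0.6, -2.0]
width: 0.0208
```

Emit:
step_arm:
  motion: "0 0.1 0 0 0 0 0; 0 0.1 0 0 0 0 0; 0 0 0 0 0 0 0"

```text
time: 26.92
tool_pos: [0.5985, -0.0052, 0.095]
ee_rot: [-2.794, 1.57, 2.703]
wrist_force: [0.3, -0.4, -0.0]
width: 0.0209
```

Emit:
step_arm:
  motion: "0 0.1 0 0 0 0 0; 0 0.1 0 0 0 0 0; 0 0 0 0 0 0 0; 0 0 0 0 0 0 0"

```text
time: 27.25
tool_pos: [0.5989, -0.005, 0.0948]
ee_rot: [1.018, 1.569, 0.232]
wrist_force: [-1.1, 0.8, 4.8]
width: 0.0208
```

Emit:
step_arm:
  motion: "0 0.1 0 0 0 0 0; 0 0.1 0 0 0 0 0; 0 0 0 0 0 0 0; 0 0 0 0 0 0 0"

```text
time: 27.58
tool_pos: [0.599, -0.0049, 0.0947]
ee_rot: [0.889, 1.568, 0.103]
wrist_force: [-4.1, 2.6, 12.4]
width: 0.0209
```

```bash
python3 - <<'E'
from h import *
save('s8',snapshot('side'));im=cv2.imread('pics/s8.png');cv2.imwrite('pics/c15.png',cv2.resize(im[170:290,270:390],None,fx=5,fy=5,interpolation=cv2.INTER_CUBIC))
goto([.5985,-.0053,.133],np.radians(-45))
E
```

```text
pos [ 0.599  -0.0049  0.0947] t 27.63 F [-3.89  1.96 11.28] w 0.0207 j [-0.1   0.23  1.41  0.    1.5   0.68]
turn [-0.     0.002 -0.002]
cm in old axes [-3.83 -0.05 -0.  ] in new axes [-3.83 -0.06 -0.01]
[[0.0, 0.707, 0.707], [0.0, 0.707, -0.707], [-1.0, 0.0, 0.0]]
```

View pics/c15.png

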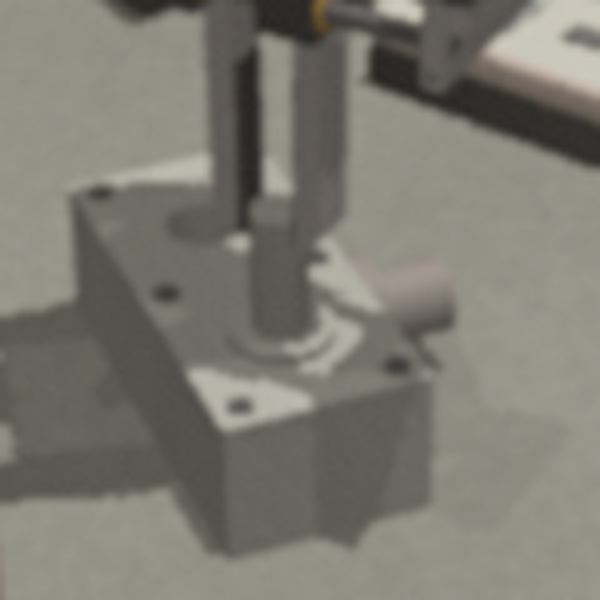

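The flange, at about (285,340) in the crop, lies flat on the block. I unload, release and lift clear.

Emit:
step_arm:
  motion: "0 -0.2 0 0 0 0 0; 0 -0.15 0 0 0 0 0; 0 0 0 0 0 0 0; 25 0 0 0 0 0 0; 50 0 0 0 0 0 0; 50 0 0 0 0 0 0; 50 0 0 0 0 0 0; 50 0 0 0 0 0 0; 50 -1 0 0 0 0 0; 50 -2 0 0 0 0 0; 50 -3 0 0 0 0 0; 50 -3 0 0 0 0 0; 50 -3 0 0 0 0 0; 50 -2 0 0 0 0 0; 50 0 -2 0 0 0 0; 50 0 -3 0 0 0 0; 50 0 -2 0 0 0 0; 50 0 -1 0 0 0 0; 50 0 0 0 0 0 0; 50 0 0 0 0 0 0"

```text
time: 29.3
tool_pos: [0.5423, -0.0618, 0.2352]
ee_rot: [1.023, 1.569, 0.236]
wrist_force: [-0.4, 0.3, -0.6]
width: 0.0469
```

```bash
python3 - <<'E'
from h import *
save('s9',snapshot('side'));im=cv2.imread('pics/s9.png');cv2.imwrite('pics/c16.png',cv2.resize(im[130:400,200:420],None,fx=2.2,fy=2.2,interpolation=cv2.INTER_CUBIC))
save('w11',snapshot('wrist'));c=camera_params('wrist');print([proj(c,[.5985,-.0053,z]).round(1) for z in(.065,.115)])
goto([.5985,-.0053,.133],np.radians(-45))
T=cv2.imread('pics/top0.png')
save('t9',snapshot('top'));t=cv2.imread('pics/t9.png');print(cv2.absdiff(t,T)[100:190,185:270].max())
cv2.imwrite('pics/c17.png',cv2.resize(t[170:350,230:530],None,fx=2.5,fy=2.5))
E
```

```text
[array([318.3, 128.7]), array([318.3, 126. ])]
pos [ 0.5426 -0.0612  0.2346] t 29.4 F [-0.13 -0.07 -0.14] w 0.0469 j [-0.22  0.07  1.31  0.    1.76  0.57]
turn [ 0.    -0.    -0.001]
cm in old axes [10.17  7.9   0.  ] in new axes [10.16  7.9   0.  ]
[[0.0, 0.707, 0.707], [0.0, 0.707, -0.707], [-1.0, 0.0, 0.0]]
47
```

View pics/c16.png

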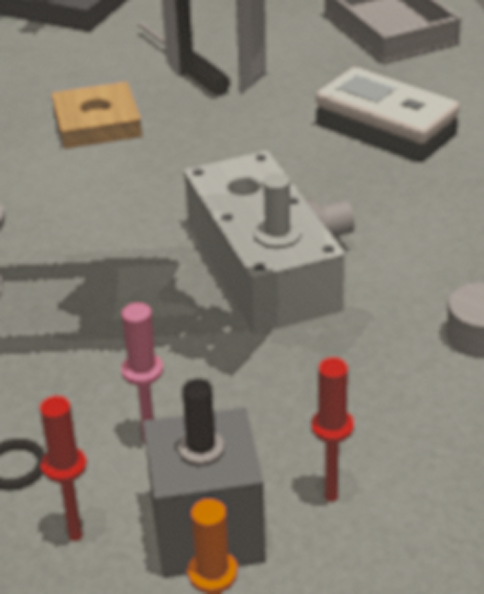

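View pics/w11.png

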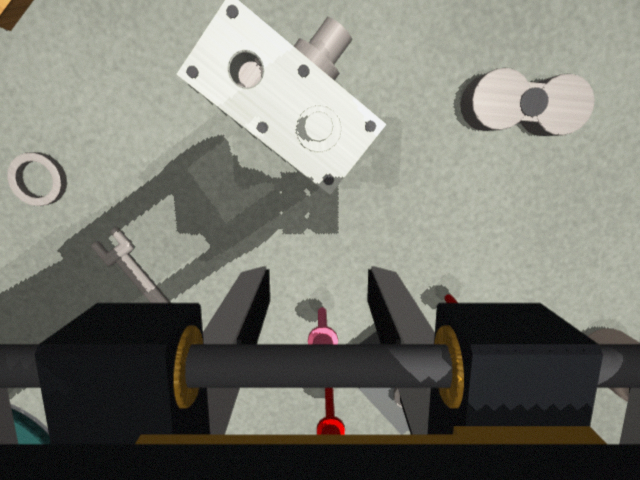

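```bash
python3 - <<'E'
from h import *
w=camera_params('wrist');s=camera_params('side')
print(tri([(w,319,125.7),(s,200+277.5/2.2-.5,130+182/2.2-.5)]))
print([proj(s,[.599,-.0053,z]).round(1) for z in(.115,.125)])
robot.close_job()
E
```

```text
(array([ 0.5992312 , -0.00541694,  0.1126848 ]), [array([ 0.2, -0.1]), array([-0.1,  0. ])])
[array([325.4, 211.1]), array([325.3, 206.3])]
the job is handed in; nothing more can be done
```

The new plunger is home in the bore at the block's y = -40 mm (block_hole0), and the job is handed in, with the arm clear of everything, at about 29.5 s of the 72 s allowed.

- **Feeling:** I lowered the feeler rod in block_hole0. It stopped about 46 mm below the block's top, at roughly 6 N, so that bore is the clear one. I did not feel the other bore.
- **Feeler rod:** It is back in its stand and released, with the collar on the top.
- **Pressing:** The catch balls gave at about 10 N, and I finished with about 12 N on the flange. The arm then stopped at 94.8 mm, against the 95 mm I had worked out for fully home.

**Last checks**
- **Plunger:** The side and wrist views show the flange flat on the block and the plunger upright. Its cap measured 113 mm high against the 115 mm expected, which is within camera accuracy. Its axis was within 1 mm of the measured bore centre.
- **Tester:** I only judged it by eye in the side view, where it looked where it was at the start. The top-view picture difference there was not zero (up to 47 grey levels); I did not look into why.
- **Disagreements:** The early two-view position of the plunger was about 5 mm off the close wrist view, so I used the wrist view, and the grasp was centred. Top-view estimates of the bores were about 3 mm off the wrist and side views, so I used those two.

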